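# Load the stepped specimen strip in height order

### The job

Take the four moulded specimens from the grey tray and line them up by height in the four nests of the stepped strip, the shortest in the nest next to the red end block (its floor is highest) and so on to the tallest at the plain end, so that all their polished faces come level for the hardness tester. Keep each one upright with its polished face up, let it sit flat inside its nest, and leave the spirit level and the brush where they lie.

Things in the scene. Friction and masses are not known exactly. Their poses are not given: they have to be found in the camera images.
- mount_k3: Loose moulded specimen, an upright cylinder: deep green, pale irregular insert on top. 30 mm diameter, 16 mm high, 35 g. Origin: centre of its underside; z up. Starts polished face up in a fixed grey square tray 190 mm wide (floor 4 mm thick, walls 12 mm high), one of four at the corners of a square of about 80 mm, sides parallel to the tray's.
- mount_k2: Loose moulded specimen, an upright cylinder: red, round brass-coloured insert on top. 32 mm diameter, 18 mm high, 35 g. Origin: centre of its underside; z up. Starts polished face up in a fixed grey square tray 190 mm wide (floor 4 mm thick, walls 12 mm high), one of four at the corners of a square of about 80 mm, sides parallel to the tray's.
- mount_k1: Loose moulded specimen, an upright cylinder: black, small pale rectangular insert on top. 30 mm diameter, 20 mm high, 35 g. Origin: centre of its underside; z up. Starts polished face up in a fixed grey square tray 190 mm wide (floor 4 mm thick, walls 12 mm high), one of four at the corners of a square of about 80 mm, sides parallel to the tray's.
- mount_a4: Loose moulded specimen, an upright cylinder: ivory (pale cream). 30 mm diameter, 22 mm high, 35 g. Origin: centre of its underside; z up. Starts polished face up in a fixed grey square tray 190 mm wide (floor 4 mm thick, walls 12 mm high), one of four at the corners of a square of about 80 mm, sides parallel to the tray's.
- nest_1: Blue cup next to the red end block: one of 4 in a row, 58 mm apart, on a fixed grey metal strip (272x66x8 mm) with a red block (16 mm high) at one end. 53 mm outside, 48 inside; flat floor 10 mm above its underside, rim 3 mm higher. Origin: centre of its underside, on the strip, 8 mm above the table; z up, y along the row towards the red block. Fixed.
- nest_2: Blue cup second from the red end block: one of 4 in a row, 58 mm apart, on a fixed grey metal strip (272x66x8 mm) with a red block (16 mm high) at one end. 53 mm outside, 48 inside; flat floor 8 mm above its underside, rim 3 mm higher. Origin: centre of its underside, on the strip, 8 mm above the table; z up, y along the row towards the red block. Fixed.
- nest_3: Blue cup third from the red end block: one of 4 in a row, 58 mm apart, on a fixed grey metal strip (272x66x8 mm) with a red block (16 mm high) at one end. 53 mm outside, 48 inside; flat floor 6 mm above its underside, rim 3 mm higher. Origin: centre of its underside, on the strip, 8 mm above the table; z up, y along the row towards the red block. Fixed.
- nest_4: Blue cup at the plain end, farthest from the red block: one of 4 in a row, 58 mm apart, on a fixed grey metal strip (272x66x8 mm) with a red block (16 mm high) at one end. 53 mm outside, 48 inside; flat floor 4 mm above its underside, rim 3 mm higher. Origin: centre of its underside, on the strip, 8 mm above the table; z up, y along the row towards the red block. Fixed.
- bullseye_level: Bystander: loose round spirit level, green window in a yellowish ring, 48 mm diameter, 15 mm high, beyond the strip. Origin: centre of its underside.
- dust_brush: Bystander: loose flat brush with an orange-brown wooden handle, 184 x 31 x 12 mm, lying to the left of the strip, pointing away from the robot. Origin: centre of its underside; its length lies along its own y.
Mind the look-alikes: they are no part of the job. What is shaped like the mount_a4 but orange or purple is not meant.

How it is judged:
By the outcome, as a careful person would: the job done as asked, in the order asked, and still so for the second after the job is handed in, with the robot touching nothing.
It also fails if it takes over 96 s, if anything falls off the work surface, if the arm or the gripper's body presses on something with over 40 N, if the wrist force passes 120 N, or if a joint passes its speed limit or range.

### The arm

A 6-joint arm with a two-finger parallel gripper is mounted at the origin on a cart in front of the work surface, level with it; the furniture and walls round the work are solid. World frame = base frame: x ahead of the robot, y to its left, z up, the work surface at z = 0. Lengths are in m, angles in degrees, forces in N, time in s.
With the tool pointing down it reaches from about 0.25 to 0.775 m from the base axis. Payload 4 kg.
Tool frame: the origin (TCP) lies at the very end of the fingers, on their centre line; the grasp point (between the pads) lies 19 mm behind it; z points along the fingers, y is the line along which they close (so a half turn about z gives the same grasp; the last joint's range is limited). The gripper opens to 94 mm and grips with 3 to 60 N. Pads are 16 mm wide; open, the fingers measure 119 mm over their backs; the gripper's body (75 mm by 177 mm) begins 78 mm behind the grasp point.
Start: joints at [60.04, 4.996, 78.535, -0, 96.463, -5.907], TCP at [0.224, 0.502, 0.206] pointing down, gripper open.
Joint ranges: [-177.83, 177.83], [-43.37, 116.18], [15.69, 146.23], [-61.86, 241.86], [9.47, 152.12], [-147.06, 147.06]. Speed limits (degrees/s): [159.86, 159.86, 180, 180, 180, 180].

### API

Orientations are given as a 3x3 rotation matrix whose columns are the frame's x, y, z axes.
In Python, from cell import read_state, get_image, get_calibration, job_done gives the robot as it stands.
- The arm moves only by the tool drive_tool, never from a script. Its argument "targets" is a list that holds one entry, the list of rows, each a list of 7 numbers: the turn, a rotation vector about the tool's x, y, z scaled (see below), then the shift along the tool's x, y, z scaled (see below), then the gripper command: -1 is shut, 1 is fully open, values between are in proportion. A call has 1 to 20 rows; each row is the pose to reach, as a shift and turn from the pose commanded when the call began, along the tool's axes at that moment; what a row does not reach only later rows make up. The controller multiplies each number of a shift by 0.5 m and each number of a turn by pi/2 rad. A row lasts 1/10 s, in which the tool goes at most 50 mm and 8.59 degrees, less where a joint would pass 70% of its speed; a pose out of reach is approached as far as the arm can. A call with a number of a shift or a turn outside -1 to 1 is refused whole. A call with a gripper value outside its range is refused whole. The fingers move at their own pace and stop on an object; the grip force is fixed at half the most. Time passes only in rows, so rows that repeat a pose let the fingers close. It gives the time, the measured TCP pose, the force, the opening and the grip force at its end, in the units of the state.
- read_state(): the state, without advancing time (a new reading comes with each control period).
- get_image(name): name is "side" or "top"; returns the picture (420x560x3 uint8, blue, green, red); there is no depth.
- get_calibration(name): a dict with "K" (3x3 intrinsics, pixels), "rvec" (rotation vector, rad) and "tvec" (3), from world to camera coordinates, as OpenCV has them. Camera axes: x right, y down, z forward; pixel columns grow to the right and rows downward; lengths in m; the calibration is good to about 2 mm. A picture is of the moment at which its call begins. get_calibration takes no time and is no camera call.
- job_done(): hands the job in; it is judged then, once.
The state is a dict: "t": time; "joint_positions": joint angles; "joint_velocities": joint speeds; "tau": joint torques, N m; "ee_pos": TCP position; "tool_rot": TCP orientation; "ft_force": force on the tool from outside, world axes, zero at the start; "moment": the same for the moment, N m; "grip_width": finger opening in m; "grip_force": force on a finger pad.
Only numpy, scipy, OpenCV 4.12 (cv2) and the standard library are available. Lean on these libraries where they do the work, as an engineer would, in place of code of your own. Each camera call takes 0.05 s, during which the arm holds its last target. There are 200 camera calls.

## Working session

There is one attempt and no reset: what is moved stays moved. The work goes in short steps, Python scripts to look and compute and a tool call to move; the robot and the scene stay as the last step left them, time stands still between calls to the robot, and variables do not carry over. Pictures are saved under pics/ and viewed, at most 14 in all, crops included, and the job is handed in when it is done.

Besides the shell and the picture viewer there is one more tool, called as name(argument=value, ...) on one line, values as JSON. drive_tool: Moves the arm, as the interface text tells. Its arguments: {"type":"object","properties":{"targets":{"type":"array"}},"required":["targets"]}

```bash
mkdir -p pics
python3 - <<'E'
from cell import *
import cv2
for n in("top","side"):
    cv2.imwrite(f"pics/{n}0.png",cv2.resize(get_image(n),None,fx=1.42,fy=1.42,interpolation=2))
    print(get_calibration(n))
s=read_state();print(s["tool_rot"],s["ee_pos"],s["t"])
E
```

```text
{'K': array([[421.22264957,   0.        , 284.12186503],
       [  0.        , 421.22264957, 207.09994082],
       [  0.        ,   0.        ,   1.        ]]), 'rvec': array([ 2.13771012, -2.17338888,  0.12444073]), 'tvec': array([0.115108  , 0.61420202, 1.0961738 ])}
{'K': array([[480.44525792,   0.        , 275.28671157],
       [  0.        , 480.44525792, 199.81274193],
       [  0.        ,   0.        ,   1.        ]]), 'rvec': array([ 2.16764283, -1.27419845,  0.45650489]), 'tvec': array([-0.21941208,  0.50518414,  0.91515754])}
[[-9.13169465e-01  4.07578907e-01 -9.81428938e-04]
 [ 4.07580034e-01  9.13167933e-01 -1.68561074e-03]
 [ 2.09190051e-04 -1.93925910e-03 -9.99998098e-01]] [0.22392343 0.50182375 0.20444948] 0.1
```

View pics/top0.png

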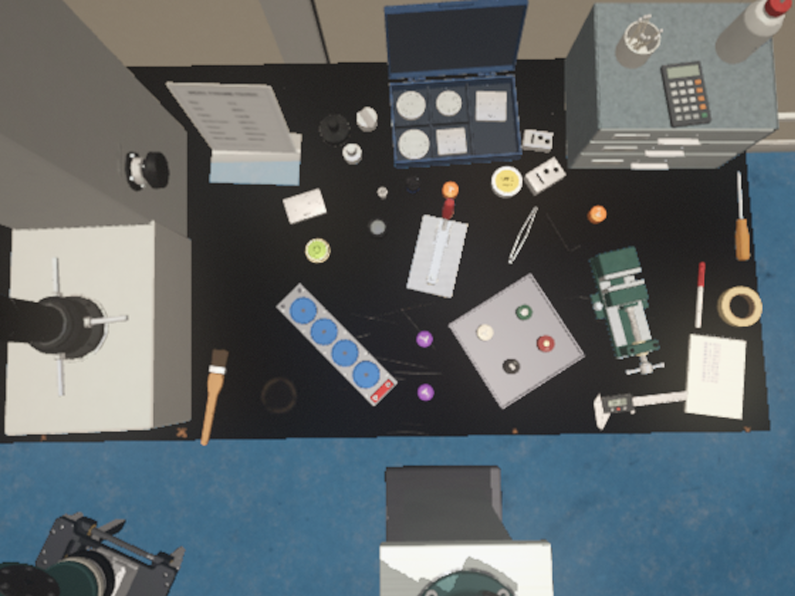

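View pics/side0.png

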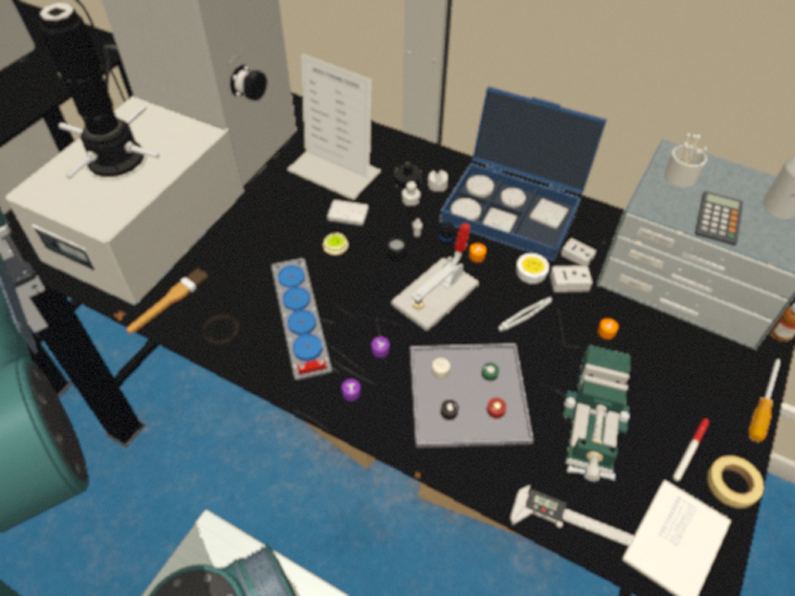

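The top view shows the strip's nests, from the red end, at about (366,375), (344,352), (323,332) and (303,311). The specimens are ivory (485,332), green (524,312), red (545,343) and black (512,366). I'll enlarge the working areas.

Run:
```python
from cell import *
import cv2,numpy as np
t=get_image("top");s=get_image("side")
cv2.imwrite("pics/t_raw.png",t);cv2.imwrite("pics/s_raw.png",s)
a=cv2.resize(t[190:290,190:290],None,fx=4,fy=4,interpolation=2)
b=cv2.resize(t[190:290,315:415],None,fx=4,fy=4,interpolation=2)
cv2.imwrite("pics/t1.png",np.hstack([a,b]))
a=cv2.resize(s[175:275,185:285],None,fx=4,fy=4,interpolation=2)
b=cv2.resize(s[230:330,280:380],None,fx=4,fy=4,interpolation=2)
cv2.imwrite("pics/s1.png",np.hstack([a,b]))
```

```text
(no output)
```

View pics/t1.png

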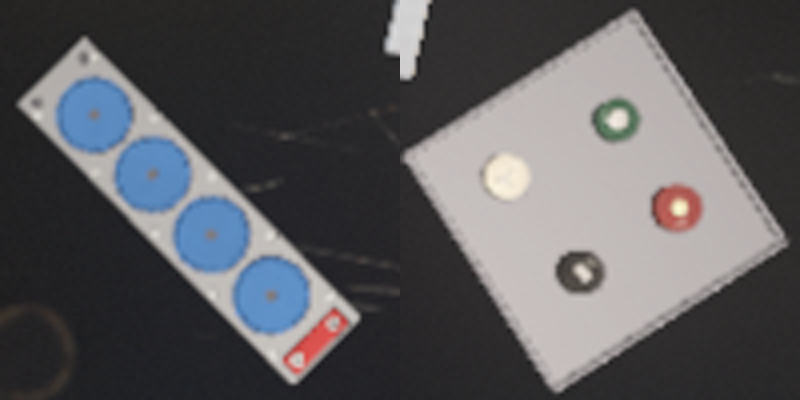

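View pics/s1.png

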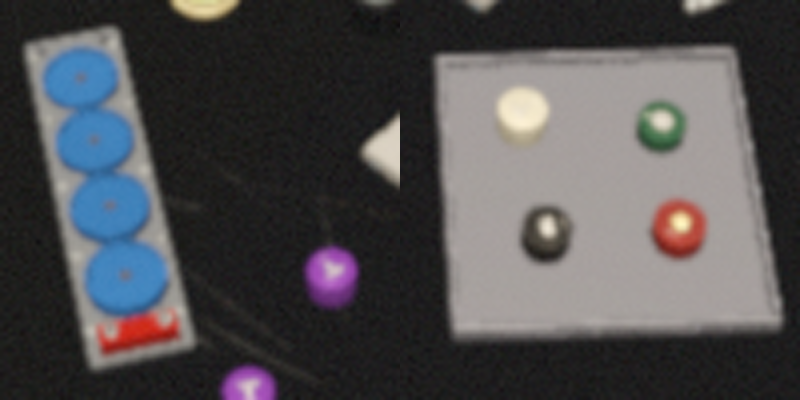

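```bash
cat > h.py <<'E'
from cell import *
import cv2,numpy as np
def ray(name,uv,z):
    c=get_calibration(name);R=cv2.Rodrigues(c["rvec"])[0];C=-R.T@c["tvec"]
    d=R.T@np.linalg.solve(c["K"],[*uv,1]);return (C+d*(z-C[2])/d[2])[:2]
def tgt(p,R0=None,o=None):
    s=read_state();return s["tool_rot"].T@(np.array(p)-s["ee_pos"])/.5
E
python3 - <<'E'
from h import *
o=lambda p,a,b:((p[0]+.5)/4-.5+a,(p[1]+.5)/4-.5+b)
T=dict(N1=(271,295,18),N2=(211,234,16),N3=(152,174,14),N4=(94,114,12))
S=dict(N1=(126,275,18),N2=(110,206,16),N3=(94,140,14),N4=(80,77,12))
for k in T: print(k,ray("top",o(T[k],190,190),T[k][2]/1e3),ray("side",o(S[k],185,175),S[k][2]/1e3))
T=dict(a4=(106,176,26),k3=(216,119,20),k2=(278,208,22),k1=(180,271,24))
S=dict(a4=(122,107,26),k3=(261,121,20),k2=(280,223,22),k1=(148,228,24))
for k in T: print(k,ray("top",o(T[k],315,190),T[k][2]/1e3-.004),ray("side",o(S[k],280,230),S[k][2]/1e3))
a=ray("top",o((271,295),190,190),.018)-ray("top",o((94,114),190,190),.012)
print(a,np.degrees(np.arctan2(a[1],a[0])),np.hypot(*a))
s=read_state();print(s["joint_positions"],np.degrees(np.arctan2(s["tool_rot"][1,1],s["tool_rot"][0,1])))
E
```

```text
N1 [0.46680191 0.17961869] [0.46694182 0.17964091]
N2 [0.50846154 0.22014101] [0.50805884 0.21954877]
N3 [0.54996141 0.26049752] [0.54952561 0.26042497]
N4 [0.59197629 0.30067615] [0.59187532 0.30098503]
a4 [ 0.54302205 -0.04808252] [ 0.54316981 -0.04708949]
k3 [ 0.58100714 -0.12512724] [ 0.57931244 -0.12490648]
k2 [ 0.5196781  -0.16419528] [ 0.5186764  -0.16365771]
k1 [ 0.47842073 -0.09600828] [ 0.47666145 -0.09735532]
[-0.12517438 -0.12105746] -135.95787697553024 0.17413653884289418
[ 6.00421901e+01  5.02443601e+00  7.85903004e+01  1.50141154e-04
  9.64642999e+01 -5.90663401e+00] 65.94884662299403
```

Run:
```python
from h import *
print(tgt([.580,-.125,.12]))
```

```text
[-1.1612769  -0.85462312  0.17050299]
```

drive_tool(targets=[[[0, 0, 1.0, -0.9, -0.66, 0.1, 0.28], [0, 0, 1.0, -0.9, -0.66, 0.1, 0.28], [0, 0, 1.0, -0.9, -0.66, 0.1, 0.28], [0, 0, 1.0, -0.9, -0.66, 0.1, 0.28], [0, 0, 1.0, -0.9, -0.66, 0.1, 0.28], [0, 0, 1.0, -0.9, -0.66, 0.1, 0.28], [0, 0, 1.0, -0.9, -0.66, 0.1, 0.28], [0, 0, 1.0, -0.9, -0.66, 0.1, 0.28], [0, 0, 1.0, -0.9, -0.66, 0.1, 0.28], [0, 0, 1.0, -0.9, -0.66, 0.1, 0.28], [0, 0, 1.0, -0.9, -0.66, 0.1, 0.28], [0, 0, 1.0, -0.9, -0.66, 0.1, 0.28], [0, 0, 1.0, -0.9, -0.66, 0.1, 0.28], [0, 0, 1.0, -0.9, -0.66, 0.1, 0.28], [0, 0, 1.0, -0.9, -0.66, 0.1, 0.28]]])

```text
t: 1.7
ee_pos: [0.5001, 0.019, 0.1558]
tool_rot: [[0.405, 0.914, 0.0], [0.914, -0.405, 0.001], [0.001, -0.0, -1.0]]
ft_force: [-0.6, 0.1, 0.2]
grip_width: 0.0603
grip_force: 0.0
```

Run:
```python
from h import *
s=read_state();h=np.degrees(np.arctan2(s["tool_rot"][1,1],s["tool_rot"][0,1]))
print(s["t"],s["ee_pos"],s["grip_width"],h,(h+46)/90,tgt([.580,-.125,.08]))
```

```text
1.7 [0.50008357 0.01903991 0.15575979] 0.06030230149853194 -23.91082987623893 0.2454352235973452 [-0.19866661  0.26288128  0.15139259]
```

drive_tool(targets=[[[0, 0, 0.245, -0.199, 0.263, 0.15, 0.28], [0, 0, 0.245, -0.199, 0.263, 0.15, 0.28], [0, 0, 0.245, -0.199, 0.263, 0.15, 0.28], [0, 0, 0.245, -0.199, 0.263, 0.15, 0.28], [0, 0, 0.245, -0.199, 0.263, 0.15, 0.28], [0, 0, 0.245, -0.199, 0.263, 0.15, 0.28], [0, 0, 0.245, -0.199, 0.263, 0.15, 0.28]]])

```text
t: 2.4
ee_pos: [0.5803, -0.1251, 0.0817]
tool_rot: [[0.719, 0.695, 0.001], [0.695, -0.719, 0.0], [0.001, 0.001, -1.0]]
ft_force: [-0.3, 0.1, 0.3]
grip_width: 0.0597
grip_force: 0.0
```

Run:
```python
from h import *
s=read_state();h=np.degrees(np.arctan2(s["tool_rot"][1,1],s["tool_rot"][0,1]))
print(s["t"],s["ee_pos"],h,tgt([.580,-.125,.0095]))
t=get_image("top")[150:290,290:430];u=get_image("side")[190:330,260:400]
cv2.imwrite("pics/g1.png",cv2.resize(np.hstack([t,u]),None,fx=2.8,fy=2.8,interpolation=2))
```

```text
2.4 [ 0.58034332 -0.12508853  0.08166492] -45.96346704657191 [-0.00054477 -0.00073372  0.14432869]
```

View pics/g1.png

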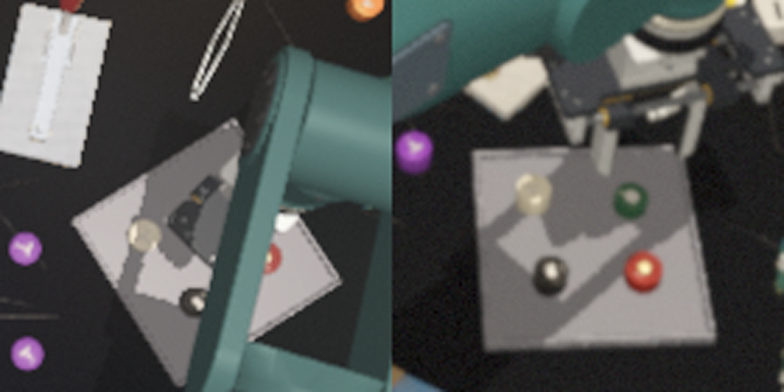

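The side view shows the fingers at (605,150) and (690,140), straddling the green specimen at (631,200). Next I'll descend, grip and lift.

drive_tool(targets=[[[0, 0, 0, -0.001, -0.001, 0.07, 0.28], [0, 0, 0, -0.001, -0.001, 0.12, 0.28], [0, 0, 0, -0.001, -0.001, 0.143, 0.28], [0, 0, 0, -0.001, -0.001, 0.143, 0.28], [0, 0, 0, -0.001, -0.001, 0.143, -1], [0, 0, 0, -0.001, -0.001, 0.143, -1], [0, 0, 0, -0.001, -0.001, 0.143, -1], [0, 0, 0, -0.001, -0.001, 0.143, -1], [0, 0, 0, -0.001, -0.001, 0.143, -1], [0, 0, 0, -0.001, -0.001, 0.143, -1], [0, 0, 0, -0.001, -0.001, 0.143, -1], [0, 0, 0, -0.001, -0.001, 0.143, -1]]])

```text
t: 3.7
ee_pos: [0.58, -0.1271, 0.01]
tool_rot: [[0.721, 0.693, 0.002], [0.693, -0.721, -0.0], [0.001, 0.001, -1.0]]
ft_force: [-0.2, 0.7, 5.6]
grip_width: 0.0289
grip_force: 30.0
```

Run:
```python
from h import *
s=read_state();print(s["ee_pos"],tgt([.467,.180,.08]),s["tool_rot"][:,2])
```

```text
[ 0.58001395 -0.12711682  0.00996087] [ 0.26311525 -0.59915446 -0.1406336 ] [ 1.50796773e-03 -3.49478243e-04 -9.99998802e-01]
```

drive_tool(targets=[[[0, 0, 0, 0, 0, -0.07, -1], [0, 0, 0, 0, 0, -0.14, -1], [0, 0, 0, 0.263, -0.597, -0.14, -1], [0, 0, 0, 0.263, -0.597, -0.14, -1], [0, 0, 0, 0.263, -0.597, -0.14, -1], [0, 0, 0, 0.263, -0.597, -0.14, -1], [0, 0, 0, 0.263, -0.597, -0.14, -1], [0, 0, 0, 0.263, -0.597, -0.14, -1], [0, 0, 0, 0.263, -0.597, -0.14, -1], [0, 0, 0, 0.263, -0.597, -0.14, -1], [0, 0, 0, 0.263, -0.597, -0.14, -1]]])

```text
t: 4.8
ee_pos: [0.4669, 0.1792, 0.0784]
tool_rot: [[0.72, 0.694, -0.001], [0.694, -0.72, -0.001], [-0.001, 0.0, -1.0]]
ft_force: [0.4, -0.4, -0.0]
grip_width: 0.0288
grip_force: 30.0
```

Run:
```python
from h import *
s=read_state();print(s["t"],s["ee_pos"],s["ft_force"],tgt([.467,.180,.0245]),s["tool_rot"][:,2])
t=get_image("top")[150:290,180:320];u=get_image("side")[150:290,170:310]
cv2.imwrite("pics/g2.png",cv2.resize(np.hstack([t,u]),None,fx=2.8,fy=2.8,interpolation=2))
```

```text
4.8 [0.46686228 0.17923639 0.07837329] [ 0.36253912 -0.42405061 -0.02572013] [ 0.00138537 -0.00093984  0.10774474] [-6.38676959e-04 -1.03092516e-03 -9.99999265e-01]
```

View pics/g2.png

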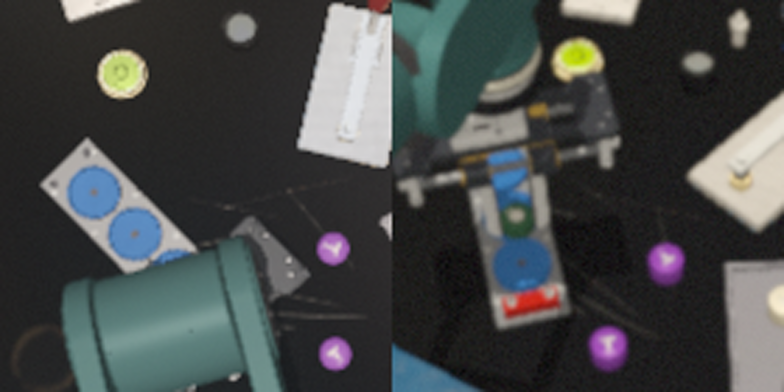

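The green specimen is held upright over nest 1, with its top at (518,218) in the side crop.

drive_tool(targets=[[[0, 0, 0, 0.001, -0.001, 0.07, -1], [0, 0, 0, 0.001, -0.001, 0.1, -1], [0, 0, 0, 0.001, -0.001, 0.107, -1], [0, 0, 0, 0.001, -0.001, 0.107, -1], [0, 0, 0, 0.001, -0.001, 0.107, -1], [0, 0, 0, 0.001, -0.001, 0.107, -1]]])

```text
t: 5.5
ee_pos: [0.4683, 0.1799, 0.0265]
tool_rot: [[0.721, 0.693, 0.002], [0.693, -0.721, 0.001], [0.002, 0.001, -1.0]]
ft_force: [0.3, -0.3, 0.1]
grip_width: 0.0292
grip_force: 30.0
```

drive_tool(targets=[[[0, 0, 0, 0, 0, 0.004, -1], [0, 0, 0, 0, 0, 0.004, -1], [0, 0, 0, 0, 0, 0.004, -1]]])

```text
t: 5.8
ee_pos: [0.4677, 0.1801, 0.0239]
tool_rot: [[0.72, 0.693, 0.001], [0.693, -0.72, 0.0], [0.001, 0.001, -1.0]]
ft_force: [0.7, 0.2, 0.2]
grip_width: 0.0295
grip_force: 30.0
```

drive_tool(targets=[[[0, 0, 0, 0, 0, 0.002, -1], [0, 0, 0, 0, 0, 0.002, -1], [0, 0, 0, 0, 0, 0.002, -1]]])

```text
t: 6.1
ee_pos: [0.4678, 0.1802, 0.0238]
tool_rot: [[0.72, 0.694, 0.001], [0.694, -0.72, 0.0], [0.001, 0.001, -1.0]]
ft_force: [-1.0, -0.3, 5.6]
grip_width: 0.029
grip_force: 30.0
```

Contact (5.6 N). Release and raise.

drive_tool(targets=[[[0, 0, 0, 0, 0, -0.001, 0.1], [0, 0, 0, 0, 0, -0.001, 0.1], [0, 0, 0, 0, 0, -0.001, 0.1], [0, 0, 0, 0, 0, -0.001, 0.1], [0, 0, 0, 0, 0, -0.001, 0.1], [0, 0, 0, 0, 0, -0.001, 0.1], [0, 0, 0, 0, 0, -0.03, 0.1], [0, 0, 0, 0, 0, -0.11, 0.28], [0, 0, 0, 0, 0, -0.11, 0.28]]])

```text
t: 7.0
ee_pos: [0.471, 0.1811, 0.083]
tool_rot: [[0.721, 0.693, 0.01], [0.693, -0.721, 0.003], [0.009, 0.005, -1.0]]
ft_force: [-0.1, 0.9, 0.7]
grip_width: 0.06
grip_force: 0.0
```

Run:
```python
from h import *
s=read_state();print(s["t"],s["ee_pos"],s["grip_width"],tgt([.519,-.164,.08]),s["tool_rot"][:,2])
```

```text
7.0 [0.47096143 0.18107121 0.08298057] 0.059989204383283985 [-0.40935368  0.56388614  0.0049911 ] [ 0.01031197  0.00284064 -0.9999428 ]
```

drive_tool(targets=[[[0, 0, 0, -0.403, 0.567, 0, 0.28], [0, 0, 0, -0.403, 0.567, 0, 0.28], [0, 0, 0, -0.403, 0.567, 0, 0.28], [0, 0, 0, -0.403, 0.567, 0, 0.28], [0, 0, 0, -0.403, 0.567, 0, 0.28], [0, 0, 0, -0.403, 0.567, 0, 0.28], [0, 0, 0, -0.403, 0.567, 0, 0.28], [0, 0, 0, -0.403, 0.567, 0, 0.28], [0, 0, 0, -0.403, 0.567, 0, 0.28], [0, 0, 0, -0.403, 0.567, 0, 0.28], [0, 0, 0, -0.403, 0.567, 0, 0.28]]])

```text
t: 8.1
ee_pos: [0.5185, -0.1624, 0.0773]
tool_rot: [[0.719, 0.695, -0.0], [0.695, -0.719, 0.001], [0.0, -0.001, -1.0]]
ft_force: [-0.4, 0.3, 0.9]
grip_width: 0.0597
grip_force: 0.0
```

Run:
```python
from h import *
s=read_state();print(s["t"],s["ee_pos"],s["grip_width"],tgt([.519,-.164,.0105]),s["tool_rot"][:,2])
t=get_image("side")[180:320,160:380]
cv2.imwrite("pics/g3.png",cv2.resize(t,None,fx=3.5,fy=3.5,interpolation=2))
```

```text
8.1 [ 0.51845837 -0.16238442  0.07729086] 0.059711203322307754 [-0.00149035  0.00316013  0.1335795 ] [-3.05127851e-04  5.76667920e-04 -9.99999787e-01]
```

View pics/g3.png

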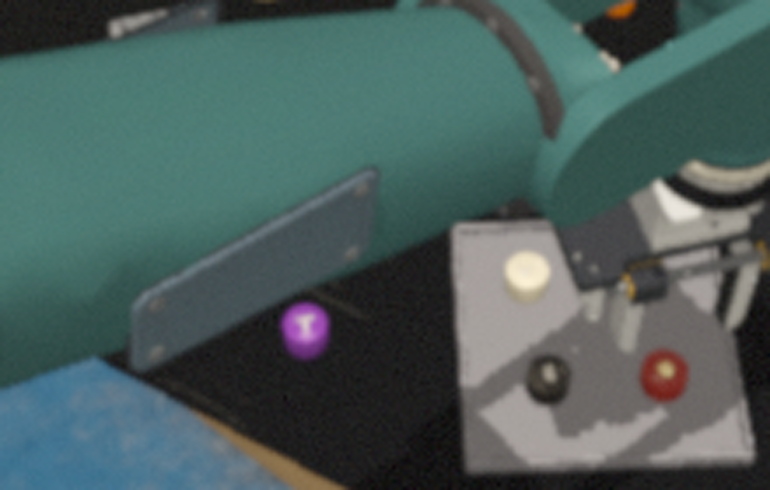

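The fingers straddle the red specimen at (664,375), but the arm hides the strip. I'll grip here and check the strip later.

drive_tool(targets=[[[0, 0, 0, -0.001, 0.002, 0.07, 0.28], [0, 0, 0, -0.001, 0.002, 0.12, 0.28], [0, 0, 0, -0.001, 0.002, 0.134, 0.28], [0, 0, 0, -0.001, 0.002, 0.134, 0.28], [0, 0, 0, -0.001, 0.002, 0.134, 0.28], [0, 0, 0, -0.001, 0.002, 0.134, -1], [0, 0, 0, -0.001, 0.002, 0.134, -1], [0, 0, 0, -0.001, 0.002, 0.134, -1], [0, 0, 0, -0.001, 0.002, 0.134, -1], [0, 0, 0, -0.001, 0.002, 0.134, -1], [0, 0, 0, -0.001, 0.002, 0.134, -1], [0, 0, 0, -0.001, 0.002, 0.134, -1], [0, 0, 0, -0.001, 0.002, 0.134, -1]]])

```text
t: 9.45
ee_pos: [0.5192, -0.1652, 0.011]
tool_rot: [[0.721, 0.693, 0.001], [0.693, -0.721, -0.0], [0.0, 0.001, -1.0]]
ft_force: [0.7, 0.6, 4.6]
grip_width: 0.0311
grip_force: 30.0
```

Run:
```python
from h import *
s=read_state();print(s["ee_pos"],tgt([.5085,.220,.08]),s["tool_rot"][:,2])
```

```text
[ 0.51922335 -0.16517132  0.01098916] [ 0.51866854 -0.56992086 -0.13824219] [ 7.58468490e-04 -2.65180450e-04 -9.99999677e-01]
```

drive_tool(targets=[[[0, 0, 0, 0, 0, -0.07, -1], [0, 0, 0, 0, 0, -0.14, -1], [0, 0, 0, 0.517, -0.569, -0.14, -1], [0, 0, 0, 0.517, -0.569, -0.14, -1], [0, 0, 0, 0.517, -0.569, -0.14, -1], [0, 0, 0, 0.517, -0.569, -0.14, -1], [0, 0, 0, 0.517, -0.569, -0.14, -1], [0, 0, 0, 0.517, -0.569, -0.14, -1], [0, 0, 0, 0.517, -0.569, -0.14, -1], [0, 0, 0, 0.517, -0.569, -0.14, -1], [0, 0, 0, 0.517, -0.569, -0.14, -1], [0, 0, 0, 0.517, -0.569, -0.14, -1], [0, 0, 0, 0.517, -0.569, -0.14, -1], [0, 0, 0, 0.517, -0.569, -0.14, -1]]])

```text
t: 10.85
ee_pos: [0.5081, 0.2178, 0.0803]
tool_rot: [[0.722, 0.692, -0.0], [0.692, -0.722, -0.0], [-0.0, 0.0, -1.0]]
ft_force: [-0.2, -0.3, -0.1]
grip_width: 0.0312
grip_force: 30.0
```

Run:
```python
from h import *
s=read_state();print(s["t"],s["ee_pos"],s["ft_force"],tgt([.5085,.220,.0235]),s["tool_rot"][:,2])
u=get_image("side")[150:290,170:310]
cv2.imwrite("pics/g4.png",cv2.resize(u,None,fx=4,fy=4,interpolation=2))
```

```text
10.85 [0.50809053 0.21777024 0.08031231] [-0.20173005 -0.32645683 -0.14874433] [ 0.00372835 -0.0026653   0.11362265] [-2.53346577e-04 -3.91274637e-04 -9.99999891e-01]
```

View pics/g4.png

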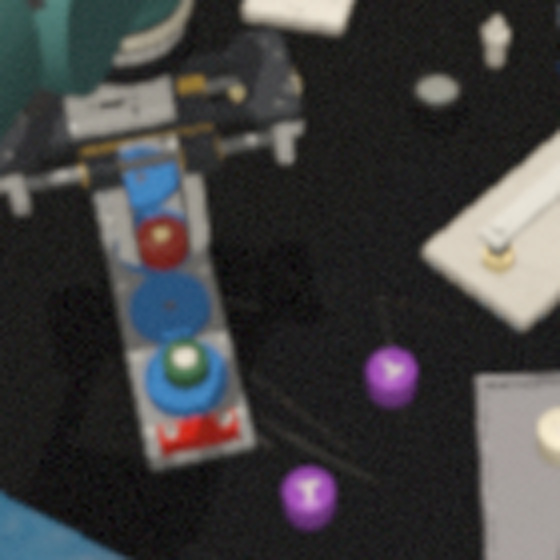

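Green sits in nest 1, around (185,365), and red is held over nest 2. Next I'll lower red.

drive_tool(targets=[[[0, 0, 0, 0.003, -0.002, 0.07, -1], [0, 0, 0, 0.003, -0.002, 0.1, -1], [0, 0, 0, 0.003, -0.002, 0.11, -1], [0, 0, 0, 0.003, -0.002, 0.11, -1], [0, 0, 0, 0.003, -0.002, 0.112, -1], [0, 0, 0, 0.003, -0.002, 0.112, -1], [0, 0, 0, 0.003, -0.002, 0.112, -1]]])

```text
t: 11.6
ee_pos: [0.509, 0.2212, 0.0254]
tool_rot: [[0.721, 0.693, 0.002], [0.693, -0.721, 0.001], [0.002, 0.001, -1.0]]
ft_force: [0.1, -0.5, 1.0]
grip_width: 0.0312
grip_force: 30.0
```

drive_tool(targets=[[[0, 0, 0, 0, 0, 0.004, -1], [0, 0, 0, 0, 0, 0.004, -1], [0, 0, 0, 0, 0, 0.006, -1], [0, 0, 0, 0, 0, 0.006, -1]]])

```text
t: 12.0
ee_pos: [0.5089, 0.2212, 0.023]
tool_rot: [[0.721, 0.693, 0.002], [0.693, -0.721, 0.001], [0.001, 0.001, -1.0]]
ft_force: [-1.1, -0.8, 5.2]
grip_width: 0.0309
grip_force: 30.0
```

drive_tool(targets=[[[0, 0, 0, 0, 0, -0.001, 0.1], [0, 0, 0, 0, 0, -0.001, 0.1], [0, 0, 0, 0, 0, -0.001, 0.1], [0, 0, 0, 0, 0, -0.001, 0.1], [0, 0, 0, 0, 0, -0.001, 0.1], [0, 0, 0, 0, 0, -0.001, 0.1], [0, 0, 0, 0, 0, -0.03, 0.1], [0, 0, 0, 0, 0, -0.11, 0.28], [0, 0, 0, 0, 0, -0.11, 0.28], [0, 0, 0, 0, 0, -0.11, 0.28], [0, 0, 0, 0, 0, -0.11, 0.28]]])

```text
t: 13.1
ee_pos: [0.5079, 0.2208, 0.0761]
tool_rot: [[0.721, 0.693, -0.001], [0.693, -0.721, -0.0], [-0.001, -0.0, -1.0]]
ft_force: [-0.2, -0.7, 0.2]
grip_width: 0.0604
grip_force: 0.0
```

Run:
```python
from h import *
s=read_state();print(s["t"],s["ee_pos"],s["grip_width"],tgt([.4775,-.0967,.08]),s["tool_rot"][:,2])
```

```text
13.1 [0.50788126 0.2208332  0.07613335] 0.060350484091513425 [-0.48412849  0.4154798  -0.0075734 ] [-7.69089015e-04 -1.78193516e-04 -9.99999688e-01]
```

drive_tool(targets=[[[0, 0, 0, -0.484, 0.416, -0.006, 0.28], [0, 0, 0, -0.484, 0.416, -0.006, 0.28], [0, 0, 0, -0.484, 0.416, -0.006, 0.28], [0, 0, 0, -0.484, 0.416, -0.006, 0.28], [0, 0, 0, -0.484, 0.416, -0.006, 0.28], [0, 0, 0, -0.484, 0.416, -0.006, 0.28], [0, 0, 0, -0.484, 0.416, -0.006, 0.28], [0, 0, 0, -0.484, 0.416, -0.006, 0.28], [0, 0, 0, -0.484, 0.416, -0.006, 0.28], [0, 0, 0, -0.484, 0.416, -0.006, 0.28], [0, 0, 0, -0.484, 0.416, -0.006, 0.28]]])

```text
t: 14.2
ee_pos: [0.4781, -0.0953, 0.0791]
tool_rot: [[0.719, 0.695, -0.001], [0.695, -0.719, 0.001], [-0.0, -0.001, -1.0]]
ft_force: [0.2, 0.4, -0.1]
grip_width: 0.0601
grip_force: 0.0
```

Run:
```python
from h import *
s=read_state();print(s["t"],s["ee_pos"],s["grip_width"],tgt([.4775,-.0967,.0105]),s["tool_rot"][:,2])
```

```text
14.2 [ 0.47812215 -0.0953347   0.07911754] 0.06010391856428992 [-0.00279146  0.00121551  0.13723412] [-5.93694691e-04  6.06391908e-04 -9.99999640e-01]
```

drive_tool(targets=[[[0, 0, 0, -0.002, 0.001, 0.07, 0.28], [0, 0, 0, -0.002, 0.001, 0.12, 0.28], [0, 0, 0, -0.002, 0.001, 0.137, 0.28], [0, 0, 0, -0.002, 0.001, 0.137, 0.28], [0, 0, 0, -0.002, 0.001, 0.137, 0.28], [0, 0, 0, -0.002, 0.001, 0.137, -1], [0, 0, 0, -0.002, 0.001, 0.137, -1], [0, 0, 0, -0.002, 0.001, 0.137, -1], [0, 0, 0, -0.002, 0.001, 0.137, -1], [0, 0, 0, -0.002, 0.001, 0.137, -1], [0, 0, 0, -0.002, 0.001, 0.137, -1], [0, 0, 0, -0.002, 0.001, 0.137, -1], [0, 0, 0, -0.002, 0.001, 0.137, -1]]])

```text
t: 15.5
ee_pos: [0.478, -0.0978, 0.0114]
tool_rot: [[0.721, 0.693, 0.001], [0.693, -0.721, -0.0], [0.0, 0.0, -1.0]]
ft_force: [-1.0, 1.3, 4.4]
grip_width: 0.0292
grip_force: 30.0
```

Run:
```python
from h import *
s=read_state();print(s["ee_pos"],tgt([.5498,.2605,.08]),s["tool_rot"][:,2])
```

```text
[ 0.47800364 -0.09778172  0.01139274] [ 0.60035957 -0.41673022 -0.13716479] [ 5.04788594e-04 -3.17697553e-05 -9.99999872e-01]
```

drive_tool(targets=[[[0, 0, 0, 0, 0, -0.07, -1], [0, 0, 0, 0, 0, -0.14, -1], [0, 0, 0, 0.6, -0.417, -0.14, -1], [0, 0, 0, 0.6, -0.417, -0.14, -1], [0, 0, 0, 0.6, -0.417, -0.14, -1], [0, 0, 0, 0.6, -0.417, -0.14, -1], [0, 0, 0, 0.6, -0.417, -0.14, -1], [0, 0, 0, 0.6, -0.417, -0.14, -1], [0, 0, 0, 0.6, -0.417, -0.14, -1], [0, 0, 0, 0.6, -0.417, -0.14, -1], [0, 0, 0, 0.6, -0.417, -0.14, -1], [0, 0, 0, 0.6, -0.417, -0.14, -1], [0, 0, 0, 0.6, -0.417, -0.14, -1], [0, 0, 0, 0.6, -0.417, -0.14, -1]]])

```text
t: 16.9
ee_pos: [0.5495, 0.2587, 0.0811]
tool_rot: [[0.722, 0.692, -0.0], [0.692, -0.722, -0.0], [-0.0, 0.0, -1.0]]
ft_force: [0.2, 0.1, -0.1]
grip_width: 0.0292
grip_force: 30.0
```

Run:
```python
from h import *
s=read_state();print(s["t"],s["ee_pos"],s["ft_force"],tgt([.5498,.2605,.0225]),s["tool_rot"][:,2])
u=get_image("side")[150:290,170:310]
cv2.imwrite("pics/g5.png",cv2.resize(u,None,fx=4,fy=4,interpolation=2))
```

```text
16.9 [0.54946757 0.25866636 0.08110195] [ 0.2095547   0.09846631 -0.06460508] [ 0.00304677 -0.00221493  0.11720263] [-3.00544085e-05 -3.39016773e-04 -9.99999942e-01]
```

View pics/g5.png

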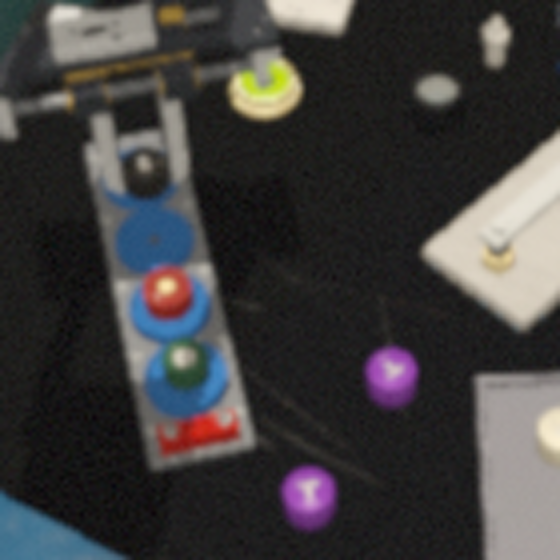

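Green (185,362) and red (168,292) sit in nests 1 and 2, and black is over nest 3. Lowering it now.

drive_tool(targets=[[[0, 0, 0, 0.002, -0.001, 0.07, -1], [0, 0, 0, 0.002, -0.001, 0.1, -1], [0, 0, 0, 0.002, -0.001, 0.114, -1], [0, 0, 0, 0.002, -0.001, 0.114, -1], [0, 0, 0, 0.002, -0.001, 0.116, -1], [0, 0, 0, 0.002, -0.001, 0.116, -1], [0, 0, 0, 0.002, -0.001, 0.116, -1]]])

```text
t: 17.65
ee_pos: [0.5504, 0.2618, 0.0239]
tool_rot: [[0.721, 0.693, 0.002], [0.693, -0.721, 0.001], [0.002, 0.001, -1.0]]
ft_force: [0.8, -0.6, 0.1]
grip_width: 0.0291
grip_force: 30.0
```

drive_tool(targets=[[[0, 0, 0, 0, 0, 0.004, -1], [0, 0, 0, 0, 0, 0.004, -1], [0, 0, 0, 0, 0, 0.006, -1], [0, 0, 0, 0, 0, 0.006, -1]]])

```text
t: 18.05
ee_pos: [0.5503, 0.2618, 0.0213]
tool_rot: [[0.72, 0.693, 0.001], [0.693, -0.72, 0.001], [0.001, 0.001, -1.0]]
ft_force: [-0.7, -0.2, 4.5]
grip_width: 0.0289
grip_force: 30.0
```

drive_tool(targets=[[[0, 0, 0, 0, 0, -0.001, 0.1], [0, 0, 0, 0, 0, -0.001, 0.1], [0, 0, 0, 0, 0, -0.001, 0.1], [0, 0, 0, 0, 0, -0.001, 0.1], [0, 0, 0, 0, 0, -0.001, 0.1], [0, 0, 0, 0, 0, -0.001, 0.1], [0, 0, 0, 0, 0, -0.03, 0.1], [0, 0, 0, 0, 0, -0.12, 0.28], [0, 0, 0, 0, 0, -0.12, 0.28], [0, 0, 0, 0, 0, -0.12, 0.28], [0, 0, 0, 0, 0, -0.12, 0.28]]])

```text
t: 19.15
ee_pos: [0.5494, 0.2614, 0.0797]
tool_rot: [[0.721, 0.693, -0.001], [0.693, -0.721, -0.0], [-0.001, -0.0, -1.0]]
ft_force: [0.5, -0.2, -1.1]
grip_width: 0.0599
grip_force: 0.0
```

Run:
```python
from h import *
s=read_state();print(s["t"],s["ee_pos"],s["grip_width"],tgt([.543,-.0475,.08]),s["tool_rot"][:,2])
```

```text
19.15 [0.54940933 0.26142035 0.0797201 ] 0.0599093927838627 [-0.43761494  0.43633096 -0.0004561 ] [-5.81220028e-04 -1.55777352e-04 -9.99999819e-01]
```

drive_tool(targets=[[[0, 0, 0, -0.438, 0.436, 0, 0.28], [0, 0, 0, -0.438, 0.436, 0, 0.28], [0, 0, 0, -0.438, 0.436, 0, 0.28], [0, 0, 0, -0.438, 0.436, 0, 0.28], [0, 0, 0, -0.438, 0.436, 0, 0.28], [0, 0, 0, -0.438, 0.436, 0, 0.28], [0, 0, 0, -0.438, 0.436, 0, 0.28], [0, 0, 0, -0.438, 0.436, 0, 0.28], [0, 0, 0, -0.438, 0.436, 0, 0.28], [0, 0, 0, -0.438, 0.436, 0, 0.28]]])

```text
t: 20.15
ee_pos: [0.5429, -0.0456, 0.0794]
tool_rot: [[0.719, 0.695, -0.001], [0.695, -0.719, 0.001], [-0.0, -0.001, -1.0]]
ft_force: [0.2, -0.6, -0.2]
grip_width: 0.06
grip_force: 0.0
```

Run:
```python
from h import *
s=read_state();print(s["t"],s["ee_pos"],s["grip_width"],tgt([.543,-.0475,.0105]),s["tool_rot"][:,2])
```

```text
20.15 [ 0.54290194 -0.04561402  0.07943864] 0.05998409975455224 [-0.00246858  0.00302913  0.13787364] [-9.71544313e-04  8.82717067e-04 -9.99999138e-01]
```

drive_tool(targets=[[[0, 0, 0, -0.001, 0.002, 0.07, 0.28], [0, 0, 0, -0.001, 0.002, 0.12, 0.28], [0, 0, 0, -0.001, 0.002, 0.137, 0.28], [0, 0, 0, -0.001, 0.002, 0.137, 0.28], [0, 0, 0, -0.001, 0.002, 0.137, 0.28], [0, 0, 0, -0.001, 0.002, 0.137, -1], [0, 0, 0, -0.001, 0.002, 0.137, -1], [0, 0, 0, -0.001, 0.002, 0.137, -1], [0, 0, 0, -0.001, 0.002, 0.137, -1], [0, 0, 0, -0.001, 0.002, 0.137, -1], [0, 0, 0, -0.001, 0.002, 0.137, -1], [0, 0, 0, -0.001, 0.002, 0.137, -1], [0, 0, 0, -0.001, 0.002, 0.137, -1]]])

```text
t: 21.45
ee_pos: [0.5437, -0.0485, 0.0119]
tool_rot: [[0.721, 0.693, 0.001], [0.693, -0.721, -0.0], [0.0, 0.0, -1.0]]
ft_force: [-0.9, 0.4, 3.8]
grip_width: 0.0294
grip_force: 30.0
```

Run:
```python
from h import *
s=read_state();print(s["ee_pos"],tgt([.5918,.3008,.08]),s["tool_rot"][:,2])
```

```text
[ 0.54367245 -0.0484915   0.01193912] [ 0.55376107 -0.43662719 -0.13607992] [ 5.49654641e-04 -1.58787029e-05 -9.99999849e-01]
```

drive_tool(targets=[[[0, 0, 0, 0, 0, -0.07, -1], [0, 0, 0, 0, 0, -0.14, -1], [0, 0, 0, 0.554, -0.437, -0.14, -1], [0, 0, 0, 0.554, -0.437, -0.14, -1], [0, 0, 0, 0.554, -0.437, -0.14, -1], [0, 0, 0, 0.554, -0.437, -0.14, -1], [0, 0, 0, 0.554, -0.437, -0.14, -1], [0, 0, 0, 0.554, -0.437, -0.14, -1], [0, 0, 0, 0.554, -0.437, -0.14, -1], [0, 0, 0, 0.554, -0.437, -0.14, -1], [0, 0, 0, 0.554, -0.437, -0.14, -1], [0, 0, 0, 0.554, -0.437, -0.14, -1], [0, 0, 0, 0.554, -0.437, -0.14, -1], [0, 0, 0, 0.554, -0.437, -0.14, -1]]])

```text
t: 22.85
ee_pos: [0.5918, 0.2995, 0.0817]
tool_rot: [[0.722, 0.692, 0.0], [0.692, -0.722, -0.0], [0.0, 0.0, -1.0]]
ft_force: [0.6, 0.6, -0.9]
grip_width: 0.029
grip_force: 30.0
```

Run:
```python
from h import *
s=read_state();print(s["t"],s["ee_pos"],s["ft_force"],tgt([.5918,.3008,.0215]),s["tool_rot"][:,2])
```

```text
22.85 [0.59182869 0.29946586 0.08172524] [ 0.60491718  0.63050534 -0.91915466] [ 0.00179468 -0.00198836  0.12045026] [ 1.85905599e-04 -7.51860965e-05 -9.99999980e-01]
```

drive_tool(targets=[[[0, 0, 0, 0.001, -0.001, 0.07, -1], [0, 0, 0, 0.001, -0.001, 0.1, -1], [0, 0, 0, 0.001, -0.001, 0.116, -1], [0, 0, 0, 0.001, -0.001, 0.116, -1], [0, 0, 0, 0.001, -0.001, 0.119, -1], [0, 0, 0, 0.001, -0.001, 0.119, -1], [0, 0, 0, 0.001, -0.001, 0.119, -1]]])

```text
t: 23.55
ee_pos: [0.5922, 0.3021, 0.0232]
tool_rot: [[0.721, 0.693, 0.002], [0.693, -0.721, 0.001], [0.002, 0.001, -1.0]]
ft_force: [0.1, -0.6, -0.5]
grip_width: 0.0292
grip_force: 30.0
```

drive_tool(targets=[[[0, 0, 0, 0, 0, 0.004, -1], [0, 0, 0, 0, 0, 0.004, -1], [0, 0, 0, 0, 0, 0.007, -1], [0, 0, 0, 0, 0, 0.007, -1]]])

```text
t: 23.95
ee_pos: [0.5916, 0.3019, 0.02]
tool_rot: [[0.721, 0.693, 0.001], [0.693, -0.721, 0.0], [0.001, 0.0, -1.0]]
ft_force: [-3.2, -1.2, 5.1]
grip_width: 0.0291
grip_force: 30.0
```

Contact. Release, rise, then back off toward the robot's left for a clear view.

drive_tool(targets=[[[0, 0, 0, 0, 0, -0.001, 0.1], [0, 0, 0, 0, 0, -0.001, 0.1], [0, 0, 0, 0, 0, -0.001, 0.1], [0, 0, 0, 0, 0, -0.001, 0.1], [0, 0, 0, 0, 0, -0.001, 0.1], [0, 0, 0, 0, 0, -0.001, 0.1], [0, 0, 0, 0, 0, -0.03, 0.1], [0, 0, 0, 0, 0, -0.12, 0.28], [0, 0, 0, 0, 0, -0.2, 0.28], [0, 0, 0, 0, 0, -0.26, 0.28], [0, 0, 0, -0.5, 0.65, -0.26, 0.28], [0, 0, 0, -0.5, 0.65, -0.26, 0.28], [0, 0, 0, -0.5, 0.65, -0.26, 0.28], [0, 0, 0, -0.5, 0.65, -0.26, 0.28], [0, 0, 0, -0.5, 0.65, -0.26, 0.28], [0, 0, 0, -0.5, 0.65, -0.26, 0.28], [0, 0, 0, -0.5, 0.65, -0.26, 0.28], [0, 0, 0, -0.5, 0.65, -0.26, 0.28], [0, 0, 0, -0.5, 0.65, -0.26, 0.28], [0, 0, 0, -0.5, 0.65, -0.26, 0.28]]])

```text
t: 25.95
ee_pos: [0.6369, -0.1077, 0.1493]
tool_rot: [[0.723, 0.691, 0.001], [0.691, -0.723, 0.0], [0.001, 0.001, -1.0]]
ft_force: [-0.9, 0.5, 0.9]
grip_width: 0.0604
grip_force: 0.0
```

Run:
```python
from h import *
t=get_image("top")[165:305,130:290];u=get_image("side")[150:290,80:290]
h=lambda a,f:cv2.resize(a,None,fx=f,fy=f,interpolation=2)
cv2.imwrite("pics/e.png",np.hstack([h(t,2.15),h(u,2.15)]))
```

```text
(no output)
```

View pics/e.png

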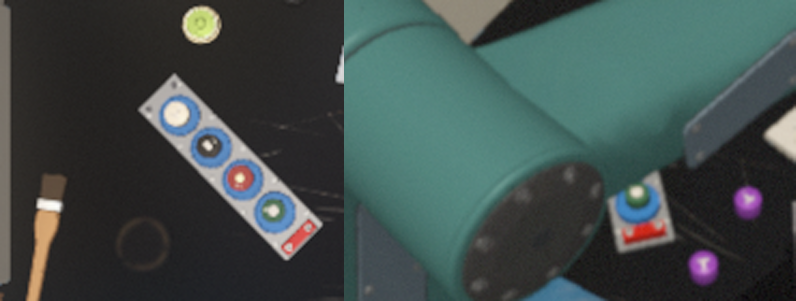

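The top view shows ivory (177,114), black (210,147), red (241,179) and green (273,210), each centred in its nest. The level and brush haven't moved.

```bash
python3 -c "
from cell import *
print(job_done())"
```

```text
the job is handed in; nothing more can be done
None
```

The job is handed in at about 26 s: green, red, black and ivory sit in nests 1 to 4 from the red block, polished faces up, and the final top view showed each centred in its cup with the level and brush unmoved.

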